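Fish a vice jaw plate out of a narrow bench bay with a rubber-footed picker

TASK

A red vice jaw plate has slid to the back of the narrow bay on the bench, out of the hand's reach. Take the yellow-handled picker out of its wooden stand, press its rubber foot lightly on the plate (never harder than 25 N) and drag the plate out through the mouth until it lies wholly in the open trough, without touching it by hand; then put the picker back upright in its stand and let go. Leave the glue, tin, tape and offcut where they are, and do not lean on the bay.

Things in the scene. Friction and masses are not known exactly. Their poses are not given: they have to be found in the camera images.
- bay: Fixed plywood bay, 52 (x) x 296 (y) x 120 mm high. Origin: on the bench under the middle of the channel's width; z up; y runs along the channel towards its closed back (inside at y 80 mm). Channel 36 mm wide, cheeks 8 mm thick and 120 mm high, the +x one clear. Floor of slippery laminate, 12 mm above the bench at the back, warped upward near the mouth.
- bay_roof_edge (a point): Front edge of the bay's clear roof, mid-width, on the bay's top (bay y 25, z 120 mm). The roof, 6 mm thick, covers the channel from here to the back; from here to the mouth the channel is open on top.
- bay_mouth (a point): Point at bench level under the mouth of the bay, mid-width (bay y -85 mm). The mouth is open from floor to top; the high cheeks end here. Somewhere between 5 and 55 mm inside it the floor climbs gently towards it, by 4 to 7 mm in all: how much differs each time and is not measured, so follow the floor by feel.
- trough (a point): Point at bench level under the middle of the open trough (bay y -142 mm). The trough carries the channel on from the mouth (bay y -85) to an end stop (bay y -200), 36 mm wide between lips that reach 30 mm above the bench; its floor is slippery and level, as high as the mouth's.
- plate: Red steel vice jaw plate, 28 (x) x 90 (y) x 10 mm with half-round ends, 170 to 260 g, flat on the bay's floor, its y along the bay's. Origin: centre of its underside. At the start only its front 30 to 60 mm can be reached past the roof. It cannot be hooked: a foot pressed on top drags it, best far from its front end; the foot creeps forward on it under load, so set it back when it nears the front.
- picker: Long-reach picker, 197 mm tall, about 300 g, upright in its stand. Origin: centre of its foot's underside; z up along it. Grippy rubber foot 18 mm across, 14 mm high, that hardly gives (a millimetre too far adds 5 to 20 N; land at under 10 mm/s); 16 mm alloy tube up to z 140; yellow square handle 24 x 24 mm (sides along x and y) from z 140 to 195.
- stand: Fixed wooden block, 56 x 56 x 50 mm, the picker's stand. Origin: centre of its underside on the bench. A square hole 24 x 24 mm (sides along its x and y) in the middle of its top, with its floor 8 mm above the bench; the picker's foot stands on that floor.
- glue: Bystander: white glue bottle, 54 mm across, 130 mm high, standing. Origin: centre of its underside.
- tin: Bystander: tin with a blue band, 80 mm across, 85 mm high, standing. Origin: centre of its underside.
- tape: Bystander: orange ring of tape, 90 mm across, 25 mm high, lying flat. Origin: centre of its underside.
- offcut: Bystander: pale wood offcut, 45 x 140 x 20 mm, lying flat, length along its y. Origin: centre of its underside.
Mind the look-alikes: they are no part of the job. What is meant by the picker is not green or orange, and is the larger of those in its own colour.

How it is judged:
On the way, in this order (a step that is already met when the one before it is completed fails the run):
1. the picker is lifted clear of its stand (z of picker in the frame of stand above 0.06 m), for 0.2 s.
2. the plate has been dragged wholly out of the mouth into the trough (y of plate in the frame of bay below -0.131 m and z of plate in the frame of bay below 0.027 m), for 0.2 s.
At the end, for the whole second after the job is handed in: The plate lies flat and still on the trough floor, wholly outside the mouth (its centre at bay y -131 mm or lower, tilt under 0.06 rad); the picker stands still in the hole of its stand, foot on the hole's floor (within 5 mm in height, 8 mm sideways), tilted less than 0.2 rad, released (y of plate in the frame of bay between -0.16 and -0.131 m and x of plate in the frame of bay between -0.008 and 0.008 m and z of plate in the frame of bay below 0.0245 m and angle between plate's own z axis and vertical below 0.06 rad and linear speed of each of plate, picker below 0.01 m/s and horizontal distance between picker and stand below 0.008 m and z of picker in the frame of stand below 0.013 m and angle between picker's own z axis and vertical below 0.2 rad); the robot touches nothing.
It fails at once if the picker presses on the plate with more than 25 N (contact force between picker and plate above 25 N).
It fails at once if the picker bears on the bay with more than 25 N (contact force between picker and bay above 25 N).
It fails at once if the hand or arm touches the plate (contact force between any of the fingers, the arm and plate above 0.5 N).
It fails at once if the hand or arm leans on the bay (contact force between any of the fingers, the arm and bay above 5 N).
It fails at once if a bystander is moved by more than 15 mm (distance of any of glue, tin, tape, offcut from where it was at the start of the episode above 0.015 m).
It also fails if it takes over 70 s, if anything falls off the work surface, if the arm or the gripper's body presses on something with over 40 N, if the wrist force passes 120 N, or if a joint passes its speed limit or range.

ROBOT

A 7-joint arm with a two-finger parallel gripper is mounted at the origin on the work surface. World frame = base frame: x ahead of the robot, y to its left, z up, the work surface at z = 0. Lengths are in m, angles in rad, forces in N, time in s.
With the tool pointing down it reaches from about 0.425 to 0.875 m from the base axis. Payload 4.7 kg.
Tool frame: the origin (TCP) lies on the centre line of the jaws, within the pads' length; the fingertips stand ahead of it and the grasp point (between the pads) lies 2 mm behind it (nose_length is the z of the fingertips in the tool frame, in m); z points along the fingers, y is the line along which they close (so a half turn about z gives the same grasp; the last joint's range is limited). The gripper opens to 87 mm and grips with 3 to 60 N. Pads are 19 mm wide; open, the fingers measure 117 mm over their backs; the gripper's body (75 mm by 190 mm) begins 51 mm behind the grasp point.
Start: joints at [1.233, 0.321, -0.07, 1.45, 0.023, 1.371, -0.057], TCP at [0.224, -0.61, 0.24] pointing down, gripper open.
Joint ranges: [-2.86, 2.86], [-0.3, 2.09], [-1.38, 1.24], [0.06, 2.45], [-1.56, 4.7], [0.09, 2.05], [-2.69, 2.69]. Speed limits (rad/s): [2.57, 2.57, 3.14, 3.14, 3.14, 3.14, 3.14].

INTERFACE

Orientations are given as a rotation vector (axis times angle).
In Python, from bench import * gives the robot as it stands.
- The arm moves only by the tool send_rows, never from a script. Its arguments are lists of equal length, an entry for each row: "xyz": the shift along the tool's x, y, z in mm, a list of three; "dr": the turn, a rotation vector about the tool's x, y, z in rad, a list of three. A call has exactly 10 rows; each row is the pose to reach, as a shift and turn from the pose commanded when the call began, along the tool's axes at that moment; what a row does not reach only later rows make up. A row lasts 1/12 s, in which the tool goes at most 41.7 mm and 7.16 degrees, less where a joint would pass 70% of its speed; a pose out of reach is approached as far as the arm can. A call with a gripper value outside its range is refused whole. "jaw" is the finger opening in mm, from 0 to 87, set as the call begins (left out, the last holds). The fingers move at their own pace and stop on an object; "grip_force" is the grip in N (left out, the last holds). Time passes only in rows, so rows that repeat a pose let the fingers close, or fill a call up. It gives the time, the measured TCP pose, the force, the opening and the grip force at its end, in the units of the state.
- get_state(): the state, without advancing time (a new reading comes with each control period).
- get_image(name): name is "side" or "top"; returns the picture (480x640x3 uint8, red, green, blue); there is no depth.
- calibration(name): a dict with "vfov" (degrees; the focal length in pixels is half the picture's height over the tangent of half this angle, whatever the lens; pixels are square), "cx", "cy" (the principal point, pixels), "rvec" (rotation vector, rad) and "tvec" (3), from world to camera coordinates, as OpenCV has them. Camera axes: x right, y down, z forward; pixel columns grow to the right and rows downward; lengths in m; the calibration is good to about 2 mm. A picture is of the moment at which its call begins. calibration takes no time and is no camera call.
- close_job(): hands the job in; it is judged then, once.
The state is a dict: "time": time; "joint_positions": joint angles; "qd": joint speeds; "joint_torque": joint torques, N m; "position": TCP position; "tool_rot": TCP orientation; "ft_force": force on the tool from outside, world axes, zero at the start; "torque": the same for the moment, N m; "grip_width": opening from 0.0 (shut) to 1.0 (fully open); "grip_force": force on a finger pad.
Only numpy, scipy, OpenCV 4.12 (cv2) and the standard library are available. Lean on these libraries where they do the work, as an engineer would, in place of code of your own. Each camera call takes 0.05 s, during which the arm holds its last target. There are 200 camera calls.

## Working session

There is one attempt and no reset: what is moved stays moved. The work goes in short steps, Python scripts to look and compute and a tool call to move; the robot and the scene stay as the last step left them, time stands still between calls to the robot, and variables do not carry over. Pictures are saved under pics/ and viewed, at most 10 in all, crops included, and the job is handed in when it is done.

Besides the shell and the picture viewer there is one more tool, called after "Call:" as name(argument=value, ...) on one line, values as JSON. send_rows: Moves the arm, as the interface text tells. Its arguments: {"type":"object","properties":{"xyz":{"type":"array"},"dr":{"type":"array"},"jaw":{"type":"number"},"grip_force":{"type":"number"}},"required":["xyz","dr"]}

```bash
ls; mkdir -p pics; python3 - <<'E'
from bench import *
import cv2
print(get_state())
for n in("side","top"):
    print(n,calibration(n)); cv2.imwrite(f"pics/{n}0.png",get_image(n)[...,::-1])
E
```

```text
pics
{'time': 0.0, 'joint_positions': array([ 1.23309172,  0.32180985, -0.07010031,  1.45169365,  0.02262566,
        1.37077473, -0.05686125]), 'qd': array([ 0.00120631,  0.00116612, -0.00036583,  0.00185508, -0.00020277,
       -0.00190181, -0.00078923]), 'joint_torque': array([-3.61331022e-04, -4.91300154e+01, -4.03989851e-01, -3.12530780e+01,
       -6.38876553e-02,  4.38667636e-02,  1.96460746e-04]), 'position': array([ 0.22376048, -0.60971483,  0.23846078]), 'tool_rot': array([-3.09127406e+00, -5.49583743e-01,  7.03773293e-04]), 'ft_force': array([-0.20849229,  0.49833596,  0.03277846]), 'torque': array([ 0.06575833,  0.00589949, -0.01482257]), 'grip_force': 0.0, 'grip_width': 1.000988558261722}
side {'vfov': 56.512653319057165, 'cx': 324.89112361470796, 'cy': 227.7334603697821, 'rvec': array([ 2.17087443, -0.2860439 ,  0.1399082 ]), 'tvec': array([-0.59224845,  0.11423213,  0.96847979])}
top {'vfov': 52.177116674563514, 'cx': 315.76320292513867, 'cy': 230.0067116815886, 'rvec': array([ 2.15369746, -2.17166353,  0.15530606]), 'tvec': array([-0.0837685 ,  0.60195128,  0.89910361])}
```

View pics/side0.png

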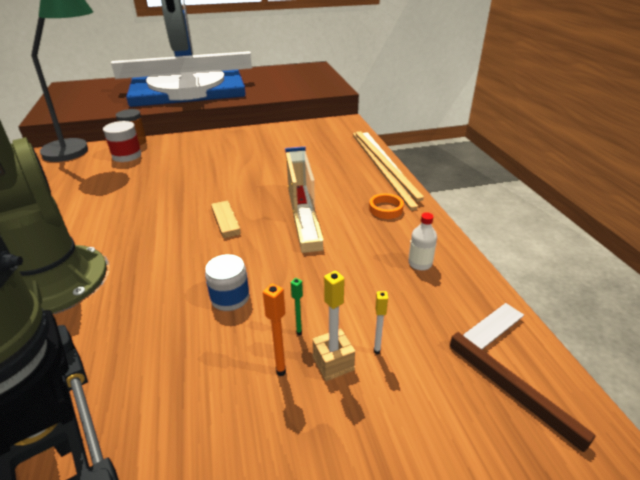

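View pics/top0.png

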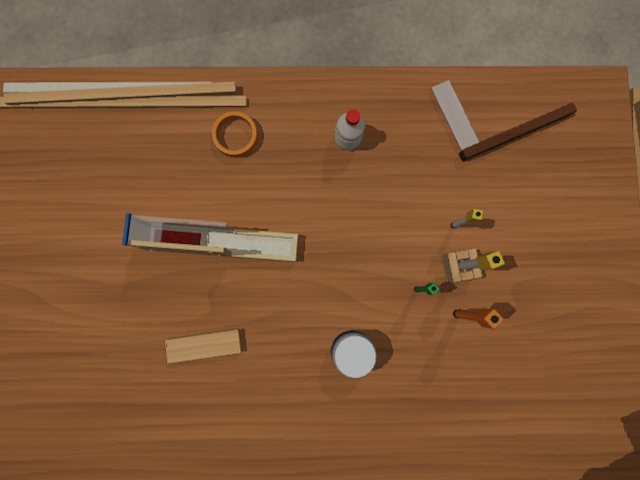

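```bash
cat > h.py <<'E'
from bench import *
import numpy as np, cv2
def cam(n):
    c=calibration(n); f=240/np.tan(np.radians(c["vfov"]/2))
    K=np.array([[f,0,c["cx"]],[0,f,c["cy"]],[0,0,1.]]); R=cv2.Rodrigues(c["rvec"])[0]
    return K,R,c["tvec"]
def ray(n,p):
    K,R,t=cam(n); d=R.T@np.linalg.solve(K,[p[0],p[1],1]); return -R.T@t,d/np.linalg.norm(d)
def onz(n,p,z):
    o,d=ray(n,p); return o+d*(z-o[2])/d[2]
def two(p,q,a="side",b="top"):
    o,d=ray(a,p);o2,d2=ray(b,q)
    s=np.linalg.lstsq(np.c_[d,-d2],o2-o,rcond=None)[0]
    x,y=o+d*s[0],o2+d2*s[1]; return (x+y)/2,np.linalg.norm(x-y)*1000
def pix(n,X):
    K,R,t=cam(n); q=K@(R@np.asarray(X,float)+t); return q[:2]/q[2]
E
python3 - <<'E'
from h import *
np.set_printoptions(precision=4,suppress=True)
print("cams",ray("side",(320,240)),ray("top",(320,240)))
print("handle top",two((334,274),(496,260)))
print("stop",onz("top",(297,247),.03),"side",onz("side",(311,246),.03))
t=cv2.imread("pics/top0.png");s=cv2.imread("pics/side0.png")
def crop(im,x,y,w,h,k): return cv2.resize(im[y:y+h,x:x+w],None,fx=k,fy=k,interpolation=cv2.INTER_CUBIC)
a=crop(t,115,200,200,75,4)
b=np.hstack([crop(t,430,235,100,75,4),crop(s,280,260,100,75,4)])
cv2.imwrite("pics/c1.png",np.vstack([a,b]))
cv2.imwrite("pics/c2.png",np.hstack([crop(s,275,140,60,120,5),crop(s,300,320,60,60,5).repeat(2,axis=0)[:600]]))
E
```

```text
cams (array([ 0.3906, -0.8533,  0.6488]), array([ 0.1909,  0.7774, -0.5994])) (array([ 0.4818, -0.0736,  0.9696]), array([ 0.1069, -0.0247, -0.994 ]))
handle top (array([ 0.5305, -0.3678,  0.2069]), np.float64(0.3144765461545392))
stop [ 0.5697 -0.0525  0.03  ] side [ 0.5624 -0.0674  0.03  ]
```

View pics/c1.png

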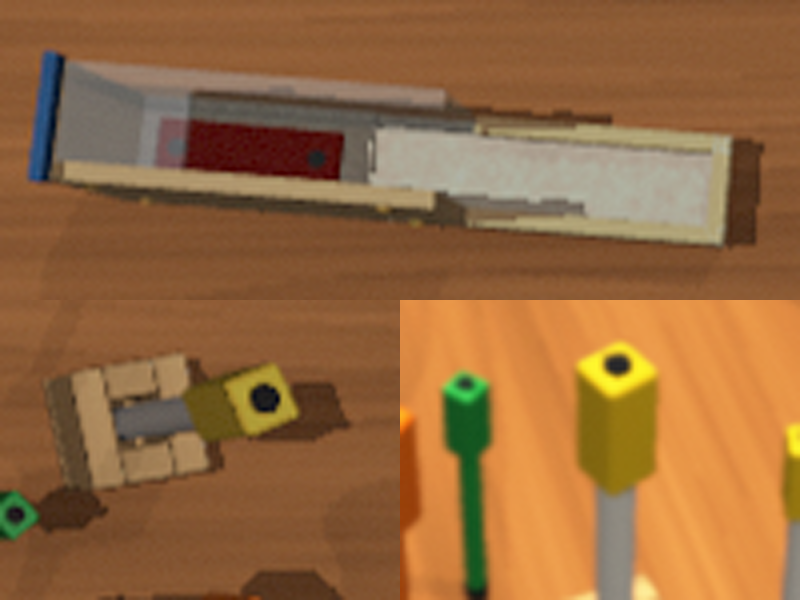

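View pics/c2.png

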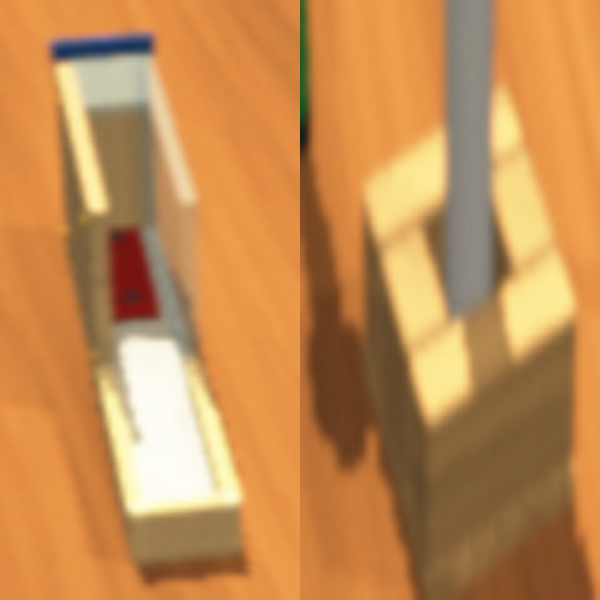

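```bash
python3 - <<'E'
from h import *
np.set_printoptions(precision=4,suppress=True)
P=lambda a,z,oy=0,ox=0,by=200,bx=115:np.array([onz("top",((x)/4+bx,(y-oy)/4+by),z) for x,y in a])
b=P([(42,52),(30,180)],.12); e=P([(731,137),(723,245)],.03)
print("back",b,"end",e,"len",np.linalg.norm(b.mean(0)[:2]-e.mean(0)[:2]),np.linalg.norm(b[0]-b[1]),np.linalg.norm(e[0]-e[1]))
S=lambda a,z:np.array([onz("side",(x/5+275,y/5+140),z) for x,y in a])
se=S([(130,515),(240,500)],.03);sb=S([(52,44),(153,37)],.12)
print("side end",se,"back",sb,"len",np.linalg.norm(se.mean(0)-sb.mean(0)))
s=P([(72,372),(187,352),(212,468),(97,490)],.05,300,0,235,430)
print("stand",s,s.mean(0),"yaw",np.degrees(np.arctan2(*(s[1]-s[0])[[1,0]])),[np.linalg.norm(s[i]-s[i-1]) for i in range(4)])
# side: stand crop has y doubled
ss=np.array([onz("side",(x/5+300,y/10+320),.05) for x,y in[(65,187),(200,85),(275,307),(135,423)]])
print("stand side",ss,ss.mean(0),[np.linalg.norm(ss[i]-ss[i-1]) for i in range(4)])
h=P([(225,375),(277,362),(300,415),(245,438)],.203,300,0,235,430)
print("handle",h,h.mean(0),[np.linalg.norm(h[i]-h[i-1]) for i in range(4)])
print(two((334.2,276.2),(495.5,259.5)))
hs=np.array([onz("side",((x-400)/4+280,(y-300)/4+260),.203) for x,y in[(578,366),(617,343),(656,371),(617,396)]])
print("handle side",hs,hs.mean(0))
bc,ec=b.mean(0)[:2],e.mean(0)[:2];u=(bc-ec)/np.linalg.norm(bc-ec)
pf=P([(342,157)],.022)[0];print("plate front",pf,"bay y",(pf[:2]-ec)@u*1000-208)
print("u",u,"roof edge y",(P([(185,92)],.12)[0,:2]-ec)@u*1000-208,"cheek front",(P([(445,93),(435,205)],.12)[:,:2]-ec)@u*1000-208)
E
```

```text
back [[0.6232 0.2444 0.12  ]
 [0.5671 0.2473 0.12  ]] end [[ 0.5944 -0.0541  0.03  ]
 [ 0.5423 -0.05    0.03  ]] len 0.29907846539790744 0.056142865362826214 0.05223245484285124
side end [[ 0.5429 -0.0504  0.03  ]
 [ 0.5944 -0.0526  0.03  ]] back [[0.5707 0.2611 0.12  ]
 [0.626  0.255  0.12  ]] len 0.32368151281931673
stand [[ 0.5542 -0.3379  0.05  ]
 [ 0.5633 -0.393   0.05  ]
 [ 0.5085 -0.402   0.05  ]
 [ 0.4988 -0.3472  0.05  ]] [ 0.5312 -0.37    0.05  ] yaw -80.67464633433161 [np.float64(0.056265580329599364), np.float64(0.05578897363139346), np.float64(0.055473879519606285), np.float64(0.05557803304979801)]
stand side [[ 0.4997 -0.3477  0.05  ]
 [ 0.5511 -0.3377  0.05  ]
 [ 0.5615 -0.391   0.05  ]
 [ 0.5102 -0.4015  0.05  ]] [ 0.5306 -0.3695  0.05  ] [np.float64(0.0548592315704043), np.float64(0.05226742461204088), np.float64(0.05429217440651326), np.float64(0.052361695174978774)]
handle [[ 0.5405 -0.3544  0.203 ]
 [ 0.5455 -0.3753  0.203 ]
 [ 0.5245 -0.3832  0.203 ]
 [ 0.5157 -0.361   0.203 ]] [ 0.5316 -0.3685  0.203 ] [np.float64(0.025673014079393475), np.float64(0.021479668744591045), np.float64(0.022396919430283595), np.float64(0.023928689617717856)]
(array([ 0.5311, -0.3685,  0.2031]), np.float64(0.5668242883553285))
handle side [[ 0.5166 -0.3652  0.203 ]
 [ 0.5342 -0.3564  0.203 ]
 [ 0.5439 -0.3756  0.203 ]
 [ 0.5262 -0.385   0.203 ]] [ 0.5302 -0.3706  0.203 ]
plate front [0.587  0.1345 0.022 ] bay y -20.540877313501596
u [0.0897 0.996 ] roof edge y 28.126108313852484 cheek front [-84.5046 -85.2728]
```

```bash
cat >> h.py <<'E'
from scipy.spatial.transform import Rotation as Ro
def shift(target,yaw=None):
    "shift in tool axes (mm) from current measured pose, plus turn to straight-down with tool x at yaw"
    s=get_state();R=Ro.from_rotvec(s["tool_rot"])
    d=R.inv().apply(np.array(target)-s["position"])*1000
    if yaw is None: return d.round(1)
    c,n=np.cos(yaw),np.sin(yaw)
    G=Ro.from_matrix(np.array([[c,n,0],[n,-c,0],[0,0,-1.]]))
    return d.round(1),(R.inv()*G).as_rotvec().round(4)
E
python3 - <<'E'
import bench; print([n for n in dir(bench) if n[0]!='_'])
from h import *
np.set_printoptions(precision=4,suppress=True)
try: print(nose_length)
except Exception as e: print(e)
for n,a,b in[("orange",(274,289),(493,318)),("green",(297,283),(433,289)),("small",(382,296),(477,214)),("glue",(427,217),(353,117))]: print(n,*two(a,b))
print("tin",onz("top",(354,355),.085))
P=lambda a,z:np.array([onz("top",(x/4+115,y/4+200),z)[:2] for x,y in a])
c1=P([(65,62),(445,92)],.12);c2=P([(62,183),(435,210)],.12);l1=P([(475,123),(731,137)],.03);l2=P([(470,225),(723,245)],.03)
for n,l in zip(("clear","wood","lip+","lip-"),(c1,c2,l1,l2)): d=l[0]-l[1];print(n,l.ravel(),"yaw from y",np.degrees(np.arctan2(d[0],d[1])),np.linalg.norm(d))
# handle yaw by mask, side and top
for n,bx in(("side",(320,262,350,290)),("top",(480,245,510,275))):
    im=cv2.imread(f"pics/{n}0.png")[bx[1]:bx[3],bx[0]:bx[2]];im=cv2.resize(im,None,fx=8,fy=8,interpolation=cv2.INTER_CUBIC)
    hsv=cv2.cvtColor(im,cv2.COLOR_BGR2HSV);m=cv2.inRange(hsv,(20,120,190),(40,255,255))
    k=max(cv2.findContours(m,0,2)[0],key=cv2.contourArea)
    W=np.array([onz(n,(p[0][0]/8-.44+bx[0],p[0][1]/8-.44+bx[1]),.203)[:2] for p in k],np.float32)
    r=cv2.minAreaRect((W*1e4).astype(np.float32));print(n,r)
E
```

```text
['MotionError', 'calibration', 'close_job', 'get_image', 'get_state', 'nose_length']
0.017
orange [ 0.4401 -0.3628  0.1942] 0.28677255400975166
green [ 0.4872 -0.287   0.1282] 1.2185040974317445
small [ 0.6135 -0.3654  0.1387] 1.4594632392724114
glue [ 0.7937 -0.1559  0.1256] 0.172485952837348
tin [ 0.3725 -0.1534  0.085 ]
clear [0.6187 0.2342 0.6043 0.0688] yaw from y 4.9710838978105345 0.16608557547091912
wood [0.5657 0.2335 0.5527 0.0724] yaw from y 4.614459768350594 0.161639058269177
lip+ [ 0.6021  0.0692  0.5944 -0.0541] yaw from y 3.5809039482287277 0.12352500139458453
lip- [ 0.5529  0.071   0.5423 -0.05  ] yaw from y 4.996578098351968 0.12147301239662406
side ((5300.2314453125, -3702.828369140625), (258.8115539550781, 271.3304138183594), 22.449792861938477)Traceback (most recent call last):
  File "<stdin>", line 15, in <module>
ValueError: max() iterable argument is empty
```

```bash
python3 - <<'E'
from h import *
print(shift((.5307,-.3695,.26),np.radians(22.4)))
E
```

```text
(array([ 371. , -119.8,  -21.3]), array([-0.0018,  0.0001, -0.0392]))
```

Call:
send_rows(xyz=[[20,-6,-5],[55,-18,-12],[95,-31,-21],[135,-44,-21],[175,-57,-21],[215,-70,-21],[255,-83,-21],[295,-96,-21],[335,-108,-21],[371,-119.8,-21.3]], dr=[[0,0,0],[0,0,-0.01],[0,0,-0.02],[0,0,-0.03],[-0.0018,0,-0.0392],[-0.0018,0,-0.0392],[-0.0018,0,-0.0392],[-0.0018,0,-0.0392],[-0.0018,0,-0.0392],[-0.0018,0,-0.0392]], jaw=87)

```text
time: 0.93
position: [0.5321, -0.3683, 0.2604]
tool_rot: [3.08, 0.61, -0.0]
ft_force: [-0.0, -0.7, 0.5]
grip_width: 1.003
grip_force: 0.0
```

```bash
python3 - <<'E'
from h import *
print(get_state()["position"],shift((.5307,-.3695,.178),np.radians(22.4)))
E
```

```text
[ 0.5321263  -0.36832555  0.2604338 ] (array([-1.7,  0.4, 82.4]), array([ 0.0014,  0.0004, -0.    ]))
```

Call:
send_rows(xyz=[[-1.5,0.4,6],[-1.7,0.4,17],[-1.7,0.4,30],[-1.7,0.4,44],[-1.7,0.4,58],[-1.7,0.4,70],[-1.7,0.4,78],[-1.7,0.4,82],[-1.7,0.4,82],[-1.7,0.4,82]], dr=[[0,0,0],[0,0,0],[0,0,0],[0,0,0],[0,0,0],[0,0,0],[0,0,0],[0,0,0],[0,0,0],[0,0,0]])

```text
time: 1.77
position: [0.5295, -0.3715, 0.1791]
tool_rot: [3.08, 0.609, 0.001]
ft_force: [0.8, 0.0, -0.2]
grip_width: 0.998
grip_force: 0.0
```

Call:
send_rows(xyz=[[0,0,0],[0,0,0],[0,0,0],[0,0,0],[0,0,0],[0,0,0],[0,0,0],[0,0,0],[0,0,0],[0,0,0]], dr=[[0,0,0],[0,0,0],[0,0,0],[0,0,0],[0,0,0],[0,0,0],[0,0,0],[0,0,0],[0,0,0],[0,0,0]], jaw=20, grip_force=45)

```text
time: 2.6
position: [0.5296, -0.371, 0.1788]
tool_rot: [3.08, 0.61, 0.0]
ft_force: [-0.8, -0.9, -0.1]
grip_width: 0.325
grip_force: 0.0
```

Call:
send_rows(xyz=[[0,0,0],[0,0,0],[0,0,0],[0,0,0],[0,0,0],[0,0,-4],[0,0,-14],[0,0,-28],[0,0,-44],[0,0,-60]], dr=[[0,0,0],[0,0,0],[0,0,0],[0,0,0],[0,0,0],[0,0,0],[0,0,0],[0,0,0],[0,0,0],[0,0,0]])

```text
time: 3.43
position: [0.5293, -0.3713, 0.2396]
tool_rot: [3.08, 0.609, -0.0]
ft_force: [-0.5, -1.3, -2.0]
grip_width: 0.278
grip_force: 44.9
```

Call:
send_rows(xyz=[[0,0,-15],[0,0,-30],[0,0,-45],[0,0,-60],[0,0,-72],[0,0,-80],[0,0,-84],[0,0,-84],[0,0,-84],[0,0,-84]], dr=[[0,0,0],[0,0,0],[0,0,0],[0,0,0],[0,0,0],[0,0,0],[0,0,0],[0,0,0],[0,0,0],[0,0,0]])

```text
time: 4.27
position: [0.5291, -0.3706, 0.3217]
tool_rot: [3.081, 0.61, -0.002]
ft_force: [-0.3, 0.2, -3.3]
grip_width: 0.272
grip_force: 44.9
```

```bash
python3 - <<'E'
from h import *
cv2.imwrite("pics/s1.png",get_image("side")[...,::-1]);cv2.imwrite("pics/t1.png",get_image("top")[...,::-1])
s=get_state();print(s["position"],s["ft_force"],s["grip_width"]*87)
p=s["position"]
# target foot at bay y 8; mid waypoints
u=np.array([.0837,.9965]);O=np.array([.586,.155])
for by in(8,-10,-20): print(by,O+u*by*1e-3, shift((*(O+u*by*1e-3),p[2]),np.radians(22.4)))
a=pix("side",p).astype(int); print(a)
im=cv2.imread("pics/s1.png")
x0,y0=max(a[0]-75,0),max(a[1]-60,0);c=cv2.resize(im[y0:y0+150,x0:x0+150],None,fx=4,fy=4);print(x0,y0);cv2.imwrite("pics/s1c.png",c)
E
```

```text
[ 0.52914385 -0.37067601  0.32176391] [-0.28929632 -0.37833084 -3.46343665] 23.868983308044385
8 [0.5866696 0.162972 ] (array([ 256.5, -471.5,   -0.5]), array([0.0004, 0.0011, 0.    ]))
-10 [0.585163 0.145035] (array([ 2.483e+02, -4.555e+02, -4.000e-01]), array([0.0004, 0.0011, 0.    ]))
-20 [0.584326 0.13507 ] (array([ 2.437e+02, -4.466e+02, -4.000e-01]), array([0.0004, 0.0011, 0.    ]))
[334 210]
259 150
```

View pics/s1c.png

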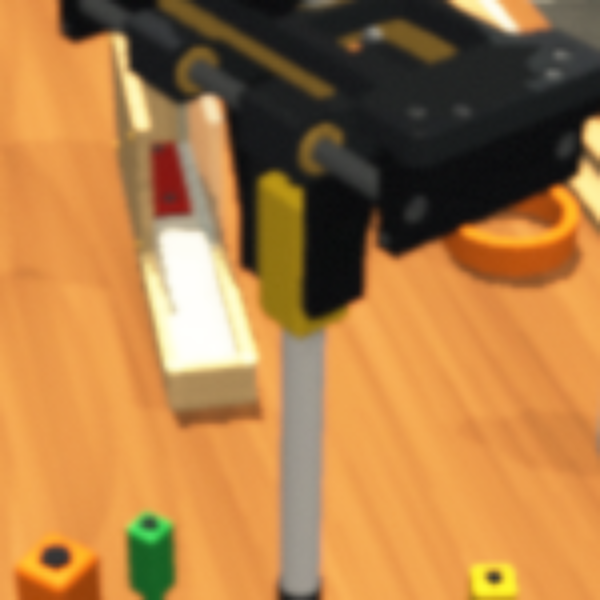

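Call:
send_rows(xyz=[[6,-10,0],[18,-32,0],[32,-59,0],[46,-86,0],[60,-113,0],[75,-140,0],[90,-167,0],[105,-194,0],[120,-221,0],[135,-248,0]], dr=[[0,0,0],[0,0,0],[0,0,0],[0,0,0],[0,0,0],[0,0,0],[0,0,0],[0,0,0],[0,0,0],[0,0,0]])

```text
time: 5.2
position: [0.5594, -0.0874, 0.3224]
tool_rot: [3.08, 0.611, 0.0]
ft_force: [0.1, -0.4, -3.5]
grip_width: 0.268
grip_force: 44.9
```

Call:
send_rows(xyz=[[15,-27,0],[30,-54,0],[45,-81,0],[60,-108,0],[75,-135,0],[90,-162,0],[103,-187,0],[113,-207,0],[119,-219,0],[121,-223,0]], dr=[[0,0,0],[0,0,0],[0,0,0],[0,0,0],[0,0,0],[0,0,0],[0,0,0],[0,0,0],[0,0,0],[0,0,0]])

```text
time: 6.03
position: [0.5851, 0.167, 0.3218]
tool_rot: [-3.079, -0.619, 0.0]
ft_force: [-0.3, 0.7, -3.6]
grip_width: 0.272
grip_force: 44.9
```

```bash
python3 - <<'E'
from h import *
np.set_printoptions(precision=4,suppress=True)
p0=np.array([.52914,-.37067,.32176]); print("foot top exp earlier",pix("side",p0-[0,0,.157]))
im=get_image("side")[...,::-1];cv2.imwrite("pics/s2.png",im);t=get_image("top")[...,::-1];cv2.imwrite("pics/t2.png",t)
s=get_state();p=s["position"];print(p,s["ft_force"])
u=np.array([.0837,.9965]);O=np.array([.586,.155])
r=p[:2]-O;print("bay xy",r@[u[1],-u[0]]*1000,r@u*1000)
print("foot pix exp",pix("side",p-[0,0,.1708]),"top",pix("top",p-[0,0,.1708]))
a=pix("side",p-[0,0,.15]).astype(int)
print(a);x0,y0=a[0]-40,a[1]-70
c=cv2.resize(im[y0:y0+120,x0:x0+80],None,fx=5,fy=5,interpolation=cv2.INTER_CUBIC)
q=pix("top",p-[0,0,.16]).astype(int);x1,y1=q[0]-40,q[1]-60
d=cv2.resize(t[y1:y1+120,x1:x1+80],None,fx=5,fy=5,interpolation=cv2.INTER_CUBIC)
print(x0,y0,x1,y1);cv2.imwrite("pics/s2c.png",np.hstack([c,d]))
print(shift((*(O+u*.007),p[2])))
E
```

```text
foot top exp earlier [333.4263 296.0059]
[0.5859 0.1636 0.3217] [-0.7753  0.4471 -3.7705]
bay xy -0.8455724552217957 8.609506201690348
foot pix exp [297.7667 152.9323] top [166.2459 231.6907]
[297 145]
257 75 124 170
[0.  1.8 0. ]
```

View pics/s2c.png

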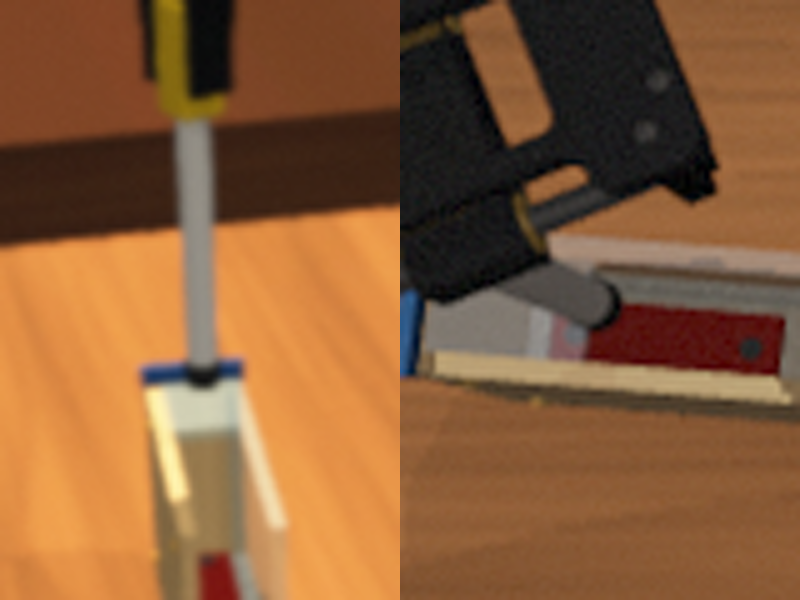

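Call:
send_rows(xyz=[[0,1.8,3],[0,1.8,12],[0,1.8,27],[0,1.8,44],[0,1.8,62],[0,1.8,80],[0,1.8,96],[0,1.8,108],[0,1.8,115],[0,1.8,117]], dr=[[0,0,0],[0,0,0],[0,0,0],[0,0,0],[0,0,0],[0,0,0],[0,0,0],[0,0,0],[0,0,0],[0,0,0]])

```text
time: 6.97
position: [0.5868, 0.159, 0.2032]
tool_rot: [3.08, 0.608, -0.004]
ft_force: [-0.5, -0.2, -3.6]
grip_width: 0.269
grip_force: 44.9
```

```bash
cat >> h.py <<'E'
U=np.array([.0837,.9965]);O=np.array([.586,.155])
def rep():
    f=[];s=get_state();p=s["position"];r=p[:2]-O
    print("bay x %.1f y %.1f foot z %.1f F"%(r@[U[1],-U[0]]*1000,r@U*1000,(p[2]-.1708)*1000),s["ft_force"].round(1),"t",s["time"])
    R=Ro.from_rotvec(s["tool_rot"]);print("10mm out in tool:",(R.inv().apply([-U[0]*10,-U[1]*10,0])).round(2),"+x:",(R.inv().apply([U[1],-U[0],0])).round(2))
E
python3 -c "
from h import *
rep()"
```

```text
bay x 0.5 y 4.0 foot z 32.4 F [-0.5 -0.2 -3.6] t 6.9667
10mm out in tool: [-4.56  8.9   0.03] +x: [ 0.89  0.46 -0.  ]
```

Call:
send_rows(xyz=[[0,-1,0.8],[0,-2,1.6],[0,-2,2.4],[0,-2,3.2],[0,-2,4],[0,-2,4.8],[0,-2,5.6],[0,-2,6.4],[0,-2,7.2],[0,-2,8]], dr=[[0,0,0],[0,0,0],[0,0,0],[0,0,0],[0,0,0],[0,0,0],[0,0,0],[0,0,0],[0,0,0],[0,0,0]])

```text
time: 7.8
position: [0.5867, 0.1621, 0.1968]
tool_rot: [3.08, 0.61, 0.0]
ft_force: [0.2, 0.3, -2.9]
grip_width: 0.272
grip_force: 44.9
```

Call:
send_rows(xyz=[[0,0,0.15],[0,0,0.3],[0,0,0.45],[0,0,0.6],[0,0,0.75],[0,0,0.9],[0,0,1],[0,0,1],[0,0,1],[0,0,1]], dr=[[0,0,0],[0,0,0],[0,0,0],[0,0,0],[0,0,0],[0,0,0],[0,0,0],[0,0,0],[0,0,0],[0,0,0]])

```text
time: 8.63
position: [0.5867, 0.1622, 0.196]
tool_rot: [3.08, 0.61, 0.001]
ft_force: [0.3, 0.7, -3.5]
grip_width: 0.272
grip_force: 44.9
```

Call:
send_rows(xyz=[[0,0,0.2],[0,0,0.4],[0,0,0.6],[0,0,0.8],[0,0,1],[0,0,1.2],[0,0,1.2],[0,0,1.2],[0,0,1.2],[0,0,1.2]], dr=[[0,0,0],[0,0,0],[0,0,0],[0,0,0],[0,0,0],[0,0,0],[0,0,0],[0,0,0],[0,0,0],[0,0,0]])

```text
time: 9.47
position: [0.5867, 0.1621, 0.1948]
tool_rot: [3.08, 0.61, 0.001]
ft_force: [-0.7, 0.1, -3.4]
grip_width: 0.274
grip_force: 44.9
```

Call:
send_rows(xyz=[[0,0,0.2],[0,0,0.4],[0,0,0.6],[0,0,0.8],[0,0,1],[0,0,1],[0,0,1],[0,0,1],[0,0,1],[0,0,1]], dr=[[0,0,0],[0,0,0],[0,0,0],[0,0,0],[0,0,0],[0,0,0],[0,0,0],[0,0,0],[0,0,0],[0,0,0]])

```text
time: 10.3
position: [0.5867, 0.1622, 0.1938]
tool_rot: [3.08, 0.61, 0.0]
ft_force: [-0.4, -0.1, -3.2]
grip_width: 0.275
grip_force: 44.9
```

Call:
send_rows(xyz=[[0,0,0.2],[0,0,0.4],[0,0,0.6],[0,0,0.8],[0,0,1],[0,0,1],[0,0,1],[0,0,1],[0,0,1],[0,0,1]], dr=[[0,0,0],[0,0,0],[0,0,0],[0,0,0],[0,0,0],[0,0,0],[0,0,0],[0,0,0],[0,0,0],[0,0,0]])

```text
time: 11.13
position: [0.5867, 0.1622, 0.1928]
tool_rot: [3.08, 0.61, 0.0]
ft_force: [0.5, 0.2, -2.4]
grip_width: 0.274
grip_force: 44.9
```

Call:
send_rows(xyz=[[0,0,0.1],[0,0,0.2],[0,0,0.3],[0,0,0.4],[0,0,0.5],[0,0,0.6],[0,0,0.7],[0,0,0.7],[0,0,0.7],[0,0,0.7]], dr=[[0,0,0],[0,0,0],[0,0,0],[0,0,0],[0,0,0],[0,0,0],[0,0,0],[0,0,0],[0,0,0],[0,0,0]])

```text
time: 11.97
position: [0.5869, 0.1623, 0.1928]
tool_rot: [3.08, 0.61, 0.002]
ft_force: [-1.9, -0.3, 5.3]
grip_width: 0.269
grip_force: 44.9
```

Call:
send_rows(xyz=[[-0.2,0.4,0],[-0.6,1.2,0],[-1.1,2.2,0],[-1.7,3.3,0],[-2.3,4.5,0],[-2.9,5.6,0],[-3.4,6.6,0],[-3.9,7.6,0],[-4.3,8.4,0],[-4.6,8.9,0]], dr=[[0,0,0],[0,0,0],[0,0,0],[0,0,0],[0,0,0],[0,0,0],[0,0,0],[0,0,0],[0,0,0],[0,0,0]])

```text
time: 12.8
position: [0.5867, 0.1526, 0.1927]
tool_rot: [3.081, 0.61, 0.004]
ft_force: [0.1, 1.6, 5.5]
grip_width: 0.269
grip_force: 44.9
```

```bash
cat >> h.py <<'E'
def plate(tag):
    im=get_image("top")[...,::-1];cv2.imwrite(f"pics/{tag}.png",im)
    hsv=cv2.cvtColor(im,cv2.COLOR_BGR2HSV)
    m=(cv2.inRange(hsv,(0,150,50),(6,255,200))|cv2.inRange(hsv,(174,150,50),(180,255,200)));m[:200]=0;m[280:]=0;m[:,310:]=0
    ys,xs=np.nonzero(m)
    q=np.array([onz("top",(x,y),.024)[:2] for x,y in zip(xs,ys)])-O
    l=q@U*1000;w=q@[U[1],-U[0]]*1000
    print("red n",len(xs),"bay y",np.percentile(l,[1,99]).round(1),"x",np.percentile(w,[2,98]).round(1))
E
python3 -c "
from h import *
rep();plate('p1')"
```

```text
bay x 0.9 y -2.3 foot z 21.9 F [0.1 1.6 5.5] t 12.8
10mm out in tool: [-4.57  8.89  0.  ] +x: [0.89 0.46 0.  ]
red n 215 bay y [-27.6  47.1] x [-8.  15.2]
```

Call:
send_rows(xyz=[[-0.3,0.4,0],[-0.8,1.2,0],[-1.4,2.2,0],[-2,3.4,0],[-2.7,4.7,0],[-3.4,6,0],[-4.1,7.3,0],[-4.7,8.5,0],[-5.2,9.5,0],[-5.5,10.2,0]], dr=[[0,0,0],[0,0,0],[0,0,0],[0,0,0],[0,0,0],[0,0,0],[0,0,0],[0,0,0],[0,0,0],[0,0,0]])

```text
time: 13.68
position: [0.5854, 0.141, 0.1927]
tool_rot: [3.081, 0.61, 0.004]
ft_force: [0.0, 1.5, 6.0]
grip_width: 0.27
grip_force: 44.9
```

```bash
python3 -c "
from h import *
rep();plate('p2')"
```

```text
bay x 0.6 y -14.0 foot z 21.9 F [0.  1.5 6. ] t 13.6833
10mm out in tool: [-4.57  8.89  0.  ] +x: [0.89 0.46 0.  ]
red n 197 bay y [-39.2  33.4] x [-8. 15.]
```

Call:
send_rows(xyz=[[-0.3,0.4,0],[-0.8,1.2,0],[-1.4,2.2,0],[-2,3.4,0],[-2.7,4.7,0],[-3.4,6,0],[-4.1,7.3,0],[-4.7,8.5,0],[-5.1,9.5,0],[-5.3,10.2,0]], dr=[[0,0,0],[0,0,0],[0,0,0],[0,0,0],[0,0,0],[0,0,0],[0,0,0],[0,0,0],[0,0,0],[0,0,0]])

```text
time: 14.57
position: [0.5843, 0.1301, 0.1928]
tool_rot: [3.081, 0.61, 0.004]
ft_force: [-0.1, 2.1, 4.9]
grip_width: 0.27
grip_force: 44.9
```

Call:
send_rows(xyz=[[0,0,-2.5],[1,-2,-5],[3.5,-7,-5],[7,-13.5,-5],[10.5,-20,-5],[13,-25,-5],[14.2,-27.5,-5],[14.2,-27.5,-4],[14.2,-27.5,-3],[14.2,-27.5,-2]], dr=[[0,0,0],[0,0,0],[0,0,0],[0,0,0],[0,0,0],[0,0,0],[0,0,0],[0,0,0],[0,0,0],[0,0,0]])

```text
time: 15.4
position: [0.5863, 0.1596, 0.1938]
tool_rot: [3.08, 0.609, -0.0]
ft_force: [0.8, 0.5, -3.5]
grip_width: 0.27
grip_force: 44.9
```

Call:
send_rows(xyz=[[0,0,0.2],[0,0,0.4],[0,0,0.6],[0,0,0.8],[0,0,1],[0,0,1.2],[0,0,1.4],[0,0,1.5],[0,0,1.5],[0,0,1.5]], dr=[[0,0,0],[0,0,0],[0,0,0],[0,0,0],[0,0,0],[0,0,0],[0,0,0],[0,0,0],[0,0,0],[0,0,0]])

```text
time: 16.23
position: [0.5864, 0.16, 0.1928]
tool_rot: [3.08, 0.61, 0.001]
ft_force: [-0.2, 0.7, -1.0]
grip_width: 0.275
grip_force: 44.9
```

```bash
python3 -c "
from h import *
rep();plate('p3')"
```

```text
bay x -0.1 y 5.0 foot z 22.0 F [-0.2  0.7 -1. ] t 16.2333
10mm out in tool: [-4.57  8.89  0.02] +x: [0.89 0.46 0.  ]
red n 361 bay y [-49.9  34.3] x [-7.8 15. ]
```

Call:
send_rows(xyz=[[0,0,0.2],[0,0,0.4],[0,0,0.5],[-0.5,1,0.5],[-1.2,2.3,0.5],[-2,3.9,0.5],[-2.8,5.5,0.5],[-3.6,7,0.5],[-4.3,8.4,0.5],[-4.8,9.3,0.5]], dr=[[0,0,0],[0,0,0],[0,0,0],[0,0,0],[0,0,0],[0,0,0],[0,0,0],[0,0,0],[0,0,0],[0,0,0]])

```text
time: 17.12
position: [0.5862, 0.1503, 0.1933]
tool_rot: [3.081, 0.61, 0.005]
ft_force: [-0.1, 3.2, 5.1]
grip_width: 0.278
grip_force: 44.9
```

```bash
python3 -c "
from h import *
rep();plate('p4')"
```

```text
bay x 0.6 y -4.6 foot z 22.5 F [-0.1  3.2  5.1] t 17.1167
10mm out in tool: [-4.57  8.89 -0.  ] +x: [0.89 0.46 0.  ]
red n 388 bay y [-58.5  24.2] x [-8.  16.3]
```

Call:
send_rows(xyz=[[-0.3,0.6,0],[-0.7,1.4,0],[-1.2,2.3,0],[-1.7,3.3,-0.1],[-2.2,4.3,-0.1],[-2.7,5.3,-0.1],[-3.2,6.2,-0.2],[-3.7,7.1,-0.2],[-4.1,8,-0.2],[-4.6,8.9,-0.2]], dr=[[0,0,0],[0,0,0],[0,0,0],[0,0,0],[0,0,0],[0,0,0],[0,0,0],[0,0,0],[0,0,0],[0,0,0]])

```text
time: 18.0
position: [0.5855, 0.1408, 0.1938]
tool_rot: [3.081, 0.611, 0.006]
ft_force: [0.1, 3.2, 5.9]
grip_width: 0.272
grip_force: 44.9
```

```bash
python3 -c "
from h import *
rep();plate('p5')"
```

```text
bay x 0.7 y -14.2 foot z 23.0 F [0.1 3.2 5.9] t 18.0
10mm out in tool: [-4.57  8.89 -0.01] +x: [0.89 0.46 0.  ]
red n 389 bay y [-67.5  14.3] x [-8.1 16.8]
```

Call:
send_rows(xyz=[[-0.5,1,0],[-1.1,2.1,-0.1],[-1.7,3.2,-0.1],[-2.3,4.3,-0.2],[-2.9,5.4,-0.2],[-3.5,6.5,-0.3],[-4.1,7.6,-0.3],[-4.7,8.7,-0.4],[-5.2,9.8,-0.4],[-5.7,10.7,-0.5]], dr=[[0,0,0],[0,0,0],[0,0,0],[0,0,0],[0,0,0],[0,0,0],[0,0,0],[0,0,0],[0,0,0],[0,0,0]])

```text
time: 18.88
position: [0.5845, 0.1288, 0.1946]
tool_rot: [3.081, 0.611, 0.007]
ft_force: [0.3, 2.0, 6.7]
grip_width: 0.274
grip_force: 44.9
```

```bash
python3 -c "
from h import *
rep();plate('p6')"
```

```text
bay x 0.7 y -26.2 foot z 23.8 F [0.3 2.  6.7] t 18.8833
10mm out in tool: [-4.58  8.89 -0.01] +x: [0.89 0.46 0.  ]
red n 389 bay y [-79.1   2.8] x [-8.4 17.1]
```

Call:
send_rows(xyz=[[-0.5,1,-0.1],[-1.1,2.1,-0.2],[-1.7,3.2,-0.2],[-2.3,4.3,-0.3],[-2.9,5.4,-0.4],[-3.5,6.5,-0.5],[-4.1,7.6,-0.6],[-4.7,8.7,-0.7],[-5.2,9.8,-0.8],[-5.7,10.7,-0.9]], dr=[[0,0,0],[0,0,0],[0,0,0],[0,0,0],[0,0,0],[0,0,0],[0,0,0],[0,0,0],[0,0,0],[0,0,0]])

```text
time: 19.77
position: [0.583, 0.116, 0.195]
tool_rot: [3.08, 0.61, 0.005]
ft_force: [0.7, 2.3, 6.0]
grip_width: 0.273
grip_force: 44.9
```

```bash
python3 -c "
from h import *
rep();plate('p7')"
```

```text
bay x 0.3 y -39.1 foot z 24.2 F [0.7 2.3 6. ] t 19.7667
10mm out in tool: [-4.57  8.89  0.  ] +x: [0.89 0.46 0.  ]
red n 380 bay y [-92.4  -8.4] x [-8.8 16.4]
```

Call:
send_rows(xyz=[[-0.5,1,-0.1],[-1.1,2.1,-0.1],[-1.7,3.2,-0.2],[-2.3,4.3,-0.2],[-2.9,5.4,-0.3],[-3.5,6.5,-0.4],[-4.1,7.6,-0.4],[-4.7,8.7,-0.5],[-5.2,9.8,-0.6],[-5.6,10.7,-0.6]], dr=[[0,0,0],[0,0,0],[0,0,0],[0,0,0],[0,0,0],[0,0,0],[0,0,0],[0,0,0],[0,0,0],[0,0,0]])

```text
time: 20.65
position: [0.5818, 0.1041, 0.1956]
tool_rot: [3.081, 0.61, 0.005]
ft_force: [0.3, 2.9, 6.4]
grip_width: 0.271
grip_force: 44.9
```

```bash
python3 -c "
from h import *
rep();plate('p8')"
```

```text
bay x 0.1 y -51.1 foot z 24.8 F [0.3 2.9 6.4] t 20.65
10mm out in tool: [-4.57  8.89  0.  ] +x: [0.89 0.46 0.  ]
red n 376 bay y [-104.1  -20.8] x [-9.4 16.2]
```

Call:
send_rows(xyz=[[-0.5,1,-0.1],[-1.1,2.1,-0.1],[-1.7,3.2,-0.2],[-2.3,4.3,-0.3],[-2.9,5.4,-0.4],[-3.5,6.5,-0.4],[-4.1,7.6,-0.5],[-4.7,8.7,-0.6],[-5.2,9.8,-0.6],[-5.6,10.7,-0.7]], dr=[[0,0,0],[0,0,0],[0,0,0],[0,0,0],[0,0,0],[0,0,0],[0,0,0],[0,0,0],[0,0,0],[0,0,0]])

```text
time: 21.53
position: [0.5808, 0.0921, 0.1962]
tool_rot: [3.08, 0.61, 0.005]
ft_force: [0.5, 1.6, 5.1]
grip_width: 0.275
grip_force: 44.9
```

```bash
python3 -c "
from h import *
rep();plate('p9')"
```

```text
bay x 0.0 y -63.1 foot z 25.4 F [0.5 1.6 5.1] t 21.5333
10mm out in tool: [-4.57  8.89  0.  ] +x: [0.89 0.46 0.  ]
red n 374 bay y [-115.8  -33.6] x [-9.6 16.8]
```

Call:
send_rows(xyz=[[-0.5,1,-0.1],[-1.2,2.3,-0.1],[-1.9,3.6,-0.2],[-2.6,4.9,-0.2],[-3.3,6.2,-0.3],[-4,7.5,-0.3],[-4.7,8.8,-0.4],[-5.4,10.1,-0.4],[-6,11.4,-0.5],[-6.5,12.5,-0.5]], dr=[[0,0,0],[0,0,0],[0,0,0],[0,0,0],[0,0,0],[0,0,0],[0,0,0],[0,0,0],[0,0,0],[0,0,0]])

```text
time: 22.42
position: [0.5801, 0.0783, 0.1977]
tool_rot: [3.08, 0.61, 0.007]
ft_force: [-0.2, 2.2, 9.2]
grip_width: 0.272
grip_force: 44.9
```

```bash
python3 -c "
from h import *
rep();plate('p10')"
```

```text
bay x 0.5 y -77.0 foot z 26.9 F [-0.2  2.2  9.2] t 22.4167
10mm out in tool: [-4.57  8.89 -0.  ] +x: [0.89 0.46 0.  ]
red n 368 bay y [-129.7  -47.2] x [-9.  17.1]
```

Call:
send_rows(xyz=[[-0.4,0.8,-0.2],[-0.8,1.6,-0.4],[-1.3,2.5,-0.5],[-1.8,3.4,-0.6],[-2.3,4.3,-0.7],[-2.8,5.2,-0.8],[-3.3,6.1,-0.9],[-3.8,7,-1],[-4.3,7.9,-1],[-4.7,8.9,-1]], dr=[[0,0,0],[0,0,0],[0,0,0],[0,0,0],[0,0,0],[0,0,0],[0,0,0],[0,0,0],[0,0,0],[0,0,0]])

```text
time: 23.3
position: [0.5786, 0.0676, 0.1978]
tool_rot: [3.08, 0.61, 0.005]
ft_force: [-0.9, 2.0, 7.0]
grip_width: 0.272
grip_force: 44.9
```

```bash
python3 -c "
from h import *
rep();plate('p11')"
```

```text
bay x -0.1 y -87.7 foot z 27.0 F [-0.9  2.   7. ] t 23.3
10mm out in tool: [-4.57  8.89  0.01] +x: [0.89 0.46 0.  ]
red n 345 bay y [-141.   -62.3] x [-10.   15.8]
```

Call:
send_rows(xyz=[[-0.5,1,0],[-1.2,2.3,0],[-1.9,3.6,0],[-2.6,4.9,0],[-3.3,6.2,0],[-4,7.5,0],[-4.6,8.8,0],[-5.3,10.1,0],[-5.9,11.4,0],[-6.4,12.5,0]], dr=[[0,0,0],[0,0,0],[0,0,0],[0,0,0],[0,0,0],[0,0,0],[0,0,0],[0,0,0],[0,0,0],[0,0,0]])

```text
time: 24.18
position: [0.5774, 0.0535, 0.1979]
tool_rot: [3.08, 0.61, 0.004]
ft_force: [0.6, 2.2, 7.5]
grip_width: 0.273
grip_force: 44.9
```

```bash
python3 -c "
from h import *
rep();plate('p12')"
```

```text
bay x -0.1 y -101.9 foot z 27.1 F [0.6 2.2 7.5] t 24.1833
10mm out in tool: [-4.57  8.89  0.01] +x: [0.89 0.46 0.  ]
red n 317 bay y [-154.9  -79. ] x [-10.1  15.3]
```

Call:
send_rows(xyz=[[-0.6,1.2,0],[-1.4,2.8,0],[-2.2,4.4,0],[-3.1,6,0],[-4,7.7,0],[-4.9,9.4,0],[-5.7,11,0],[-6.5,12.6,0],[-7.3,14.2,0],[-8,15.6,0]], dr=[[0,0,0],[0,0,0],[0,0,0],[0,0,0],[0,0,0],[0,0,0],[0,0,0],[0,0,0],[0,0,0],[0,0,0]])

```text
time: 25.07
position: [0.5759, 0.036, 0.1978]
tool_rot: [3.08, 0.61, 0.004]
ft_force: [1.0, 1.5, 6.9]
grip_width: 0.274
grip_force: 44.9
```

Call:
send_rows(xyz=[[-0.6,1.2,0],[-1.4,2.8,0],[-2.2,4.4,0],[-3.1,6,0],[-4,7.7,0],[-4.9,9.4,0],[-5.7,11,0],[-6.5,12.6,0],[-7.3,14.2,0],[-8,15.6,0]], dr=[[0,0,0],[0,0,0],[0,0,0],[0,0,0],[0,0,0],[0,0,0],[0,0,0],[0,0,0],[0,0,0],[0,0,0]])

```text
time: 25.9
position: [0.5744, 0.0185, 0.1978]
tool_rot: [3.08, 0.61, 0.004]
ft_force: [-0.1, 1.7, 6.2]
grip_width: 0.277
grip_force: 44.9
```

```bash
python3 -c "
from h import *
rep();plate('p13')"
```

```text
bay x -0.1 y -137.0 foot z 27.0 F [-0.1  1.7  6.2] t 25.9
10mm out in tool: [-4.57  8.89  0.01] +x: [0.89 0.46 0.  ]
red n 208 bay y [-190.3 -139.2] x [-9.9 15.3]
```

Call:
send_rows(xyz=[[0,0,-3],[0,0,-10],[0,0,-22],[0,0,-36],[0,0,-52],[0,0,-68],[0,0,-84],[0,0,-96],[0,0,-102],[0,0,-104]], dr=[[0,0,0],[0,0,0],[0,0,0],[0,0,0],[0,0,0],[0,0,0],[0,0,0],[0,0,0],[0,0,0],[0,0,0]])

```text
time: 26.78
position: [0.5739, 0.0186, 0.3019]
tool_rot: [3.079, 0.61, 0.003]
ft_force: [0.7, 0.5, -3.3]
grip_width: 0.271
grip_force: 44.9
```

```bash
python3 -c "
from h import *
rep();plate('p14');p=get_state()['position'];print(p,shift((.530,-.3705,p[2]),np.radians(22.4)))"
```

```text
bay x -0.6 y -137.0 foot z 131.1 F [ 0.7  0.5 -3.3] t 26.7833
10mm out in tool: [-4.57  8.89  0.02] +x: [0.89 0.46 0.  ]
red n 482 bay y [-191.  -110.1] x [-9.7 15.7]
[0.57373471 0.01853456 0.30133691] (array([-188.7,  343. ,    0.7]), array([ 0.0024, -0.0005, -0.    ]))
```

Call:
send_rows(xyz=[[-4,7,0],[-13,24,0],[-25,45,0],[-38,69,0],[-51,93,0],[-64,117,0],[-77,140,0],[-90,164,0],[-103,188,0],[-116,211,0]], dr=[[0,0,0],[0,0,0],[0,0,0],[0,0,0],[0,0,0],[0,0,0],[0,0,0],[0,0,0],[0,0,0],[0,0,0]])

```text
time: 27.67
position: [0.5454, -0.2228, 0.2996]
tool_rot: [3.081, 0.609, -0.003]
ft_force: [0.7, 0.3, -4.2]
grip_width: 0.275
grip_force: 44.9
```

Call:
send_rows(xyz=[[-13,23,0],[-25,45,0],[-36,66,0],[-46,85,0],[-55,101,0],[-62,114,0],[-67,123,0],[-70,128,0],[-72,131,0],[-72.7,132,0.7]], dr=[[0,0,0],[0,0,0],[0,0,0],[0,0,0],[0,0,0],[0,0,0],[0,0,0],[0,0,0],[0,0,0],[0,0,0]])

```text
time: 28.5
position: [0.53, -0.3702, 0.3005]
tool_rot: [3.08, 0.611, 0.0]
ft_force: [1.4, 0.5, -3.9]
grip_width: 0.271
grip_force: 44.9
```

```bash
python3 - <<'E'
from h import *
plate('p15');im=get_image("side")[...,::-1];cv2.imwrite("pics/s3.png",im)
p=get_state()['position'];print(p,shift((.530,-.3705,p[2]),np.radians(22.4)))
print("foot exp",pix("side",p-[0,0,.1708]),"hole",pix("side",(.531,-.3697,.05)))
t=cv2.imread("pics/p15.png")
q=pix("top",p-[0,0,.16]).astype(int);print(q)
a=cv2.resize(t[215:275,170:310],None,fx=4,fy=4);b=cv2.resize(im[265:385,290:380],None,fx=4,fy=4)
c=np.zeros((480,780,3),np.uint8);c[:240,:560]=a;c[:,420:]=b;cv2.imwrite("pics/s3c.png",c)
E
```

```text
red n 609 bay y [-190.9 -104.3] x [-9.7 16.9]
[ 0.53019585 -0.36939243  0.30059568] (array([-0.6,  0.9,  0. ]), array([ 0.0013, -0.0002,  0.0014]))
foot exp [333.73525273 311.33749456] hole [333.98245416 344.73239532]
[482 262]
```

View pics/s3c.png

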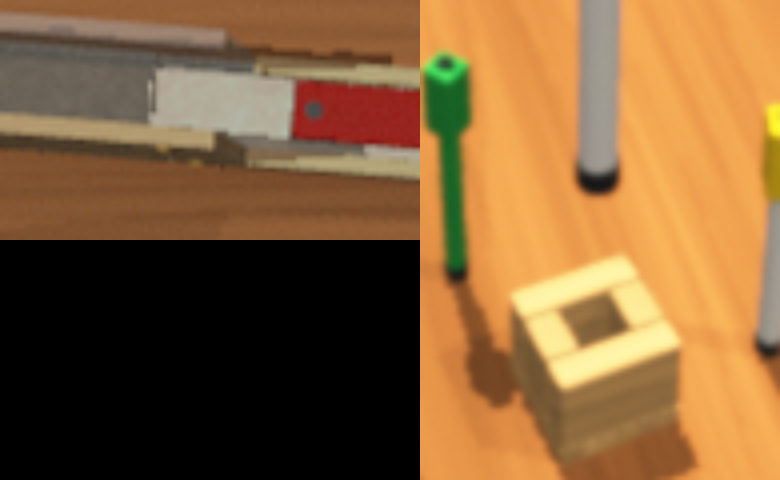

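Call:
send_rows(xyz=[[-0.5,-0.2,3],[-0.5,-0.2,10],[-0.5,-0.2,20],[-0.5,-0.2,31],[-0.5,-0.2,42],[-0.5,-0.2,52],[-0.5,-0.2,61],[-0.5,-0.2,68],[-0.5,-0.2,72],[-0.5,-0.2,73]], dr=[[0,0,0],[0,0,0],[0,0,0],[0,0,0],[0,0,0],[0,0,0],[0,0,0],[0,0,0],[0,0,0],[0,0,0]])

```text
time: 29.43
position: [0.529, -0.3704, 0.2265]
tool_rot: [3.081, 0.61, -0.001]
ft_force: [0.1, 0.1, -3.8]
grip_width: 0.27
grip_force: 44.9
```

Call:
send_rows(xyz=[[0,0,0.5],[0,0,1.5],[0,0,3],[0,0,4.5],[0,0,6],[0,0,7.5],[0,0,9],[0,0,10.5],[0,0,12],[0,0,12]], dr=[[0,0,0],[0,0,0],[0,0,0],[0,0,0],[0,0,0],[0,0,0],[0,0,0],[0,0,0],[0,0,0],[0,0,0]])

```text
time: 30.27
position: [0.5292, -0.3704, 0.2152]
tool_rot: [3.08, 0.61, -0.0]
ft_force: [0.6, 0.6, -4.2]
grip_width: 0.266
grip_force: 44.9
```

Call:
send_rows(xyz=[[0,0,2],[0,0,5],[0,0,9],[0,0,13],[0,0,17],[0,0,21],[0,0,25],[0,0,29],[0,0,32],[0,0,33]], dr=[[0,0,0],[0,0,0],[0,0,0],[0,0,0],[0,0,0],[0,0,0],[0,0,0],[0,0,0],[0,0,0],[0,0,0]])

```text
time: 31.1
position: [0.5291, -0.3704, 0.1818]
tool_rot: [3.081, 0.61, -0.001]
ft_force: [0.6, 0.3, -3.7]
grip_width: 0.273
grip_force: 44.9
```

Call:
send_rows(xyz=[[0,0,0.3],[0,0,0.6],[0,0,0.9],[0,0,1.2],[0,0,1.5],[0,0,1.8],[0,0,2.1],[0,0,2.4],[0,0,2.7],[0,0,3]], dr=[[0,0,0],[0,0,0],[0,0,0],[0,0,0],[0,0,0],[0,0,0],[0,0,0],[0,0,0],[0,0,0],[0,0,0]])

```text
time: 31.93
position: [0.5294, -0.3706, 0.1796]
tool_rot: [3.08, 0.61, 0.0]
ft_force: [0.5, 0.1, -3.5]
grip_width: 0.271
grip_force: 44.9
```

Foot about 1 mm above the hole's floor; lower slightly and release.

Call:
send_rows(xyz=[[0,0,0.2],[0,0,0.4],[0,0,0.6],[0,0,0.8],[0,0,1],[0,0,1],[0,0,1],[0,0,1],[0,0,1],[0,0,1]], dr=[[0,0,0],[0,0,0],[0,0,0],[0,0,0],[0,0,0],[0,0,0],[0,0,0],[0,0,0],[0,0,0],[0,0,0]])

```text
time: 32.77
position: [0.5294, -0.3706, 0.1788]
tool_rot: [3.08, 0.61, 0.001]
ft_force: [0.6, 0.1, -1.3]
grip_width: 0.27
grip_force: 44.9
```

Call:
send_rows(xyz=[[0,0,0],[0,0,0],[0,0,0],[0,0,0],[0,0,0],[0,0,0],[0,0,0],[0,0,0],[0,0,0],[0,0,0]], dr=[[0,0,0],[0,0,0],[0,0,0],[0,0,0],[0,0,0],[0,0,0],[0,0,0],[0,0,0],[0,0,0],[0,0,0]], jaw=87)

```text
time: 33.6
position: [0.5294, -0.3706, 0.1786]
tool_rot: [3.08, 0.61, 0.0]
ft_force: [-0.0, -0.0, -0.1]
grip_width: 0.938
grip_force: 0.0
```

Call:
send_rows(xyz=[[0,0,0],[0,0,0],[0,0,-5],[0,0,-15],[0,0,-27],[0,0,-40],[0,0,-54],[0,0,-68],[0,0,-80],[0,0,-90]], dr=[[0,0,0],[0,0,0],[0,0,0],[0,0,0],[0,0,0],[0,0,0],[0,0,0],[0,0,0],[0,0,0],[0,0,0]])

```text
time: 34.43
position: [0.5299, -0.3707, 0.2714]
tool_rot: [3.078, 0.61, 0.003]
ft_force: [0.6, -0.2, -0.2]
grip_width: 1.002
grip_force: 0.0
```

Call:
send_rows(xyz=[[-10,3,-5],[-30,8,-5],[-55,15,-5],[-80,22,-5],[-105,30,-5],[-125,36,-5],[-140,40,-5],[-145,42,-5],[-145,42,-5],[-145,42,-5]], dr=[[0,0,0],[0,0,0],[0,0,0],[0,0,0],[0,0,0],[0,0,0],[0,0,0],[0,0,0],[0,0,0],[0,0,0]])

```text
time: 35.27
position: [0.4117, -0.4641, 0.2737]
tool_rot: [3.08, 0.61, 0.001]
ft_force: [0.4, 0.1, 0.4]
grip_width: 1.0
grip_force: 0.0
```

```bash
python3 - <<'E'
from h import *
plate('p16');cv2.imwrite("pics/s4.png",get_image("side")[...,::-1]);print(get_state()["ft_force"])
a=cv2.imread("pics/s4.png")[140:400,200:460];b=cv2.imread("pics/p16.png")[190:340,110:510]
c=np.zeros((600,800,3),np.uint8);c[:300]=cv2.resize(b,(800,300));c[300:,:300]=cv2.resize(a,(300,300));cv2.imwrite("pics/f.png",c)
E
```

```text
red n 606 bay y [-190.9 -104.3] x [-9.8 16.7]
[ 0.11080153 -0.45686779  0.3651466 ]
```

View pics/f.png

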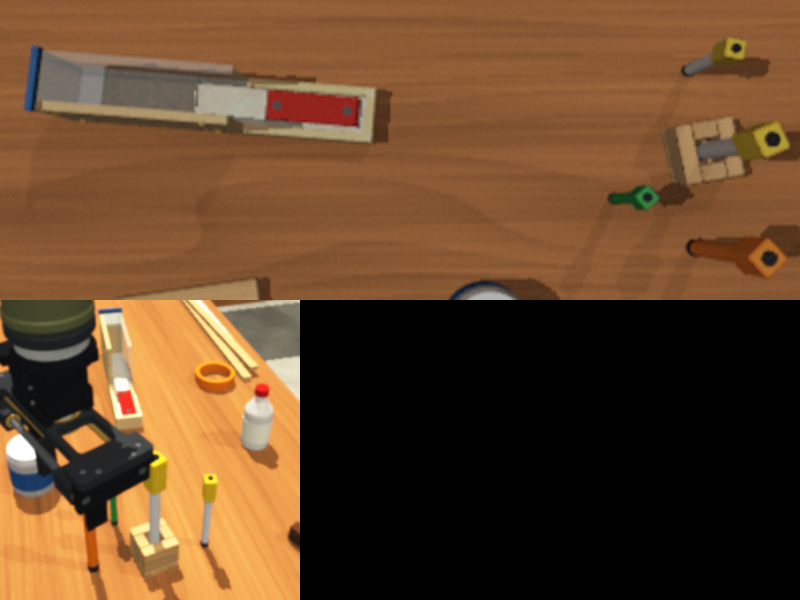

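The plate lies in the trough, at crop pixels (267–360, 108), centred near bay y -148 mm. The picker stands upright in its stand at (715, 150), and the hand is clear of everything.

```bash
python3 -c "
from bench import *
print(close_job())"
```

```text
the job is handed in; nothing more can be done
None
```

The job is handed in, verdict not shown: the plate lies in the trough (centre near bay y -148 mm), the picker stands upright in its stand and is released, and pressing force between moves read at most about 13 N.

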